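Put away the stacked plates, collar and timer

TASK

Take the stack apart from the top down, one thing at a time, and set each gently on its own place: the yellow timer upright in the middle of the cork coaster, the lever collar over the post with the square foot, then the smaller chrome plate over the post with the smaller round foot and last the larger plate over the post with the larger round foot. Each ring must lie flat on its foot. Leave the bowl and the roll of tape where they are.

Things in the scene. Friction and masses are not known exactly. Their poses are not given: they have to be found in the camera images.
- timer: Small yellow plastic twist timer, loose, top of the stack: round body 38 mm across and 24 mm high with upright sides, a bar grip 23 x 7 mm on top of it, 34 mm high in all; about 70 g. It rests on the collar. Origin at the centre of its underside, z up its axis.
- collar: Black plastic lever collar, loose, second in the stack: ring 46 mm outside, 28 mm bore, 20 mm high, with a lever 10 mm wide and 8 mm thick that sticks out along its own +x to 47 mm from the axis at mid height, so grip the ring along its own y; about 90 g. It rests on the smaller plate. Origin at the centre of its underside, z up its axis.
- plate_small: The smaller chrome fractional plate, loose, third in the stack: 54 mm across, 16 mm thick, 28 mm hole, about 210 g. It rests on the larger plate. Origin at the centre of its underside, z up its axis.
- plate_large: The larger chrome fractional plate, loose, bottom of the stack, flat on the table: 64 mm across, 20 mm thick, 28 mm hole, about 400 g. The things of the stack lie within 3 mm of the middle of the one beneath. Origin at the centre of its underside, z up its axis.
- coaster: Square cork coaster with no post, 90 x 90 mm, 10 mm thick, fixed to the table. Place of the timer. Origin at the centre of its underside; the top is 10 mm above it.
- holder_square: Dark bamboo post holder with a square foot, 66 x 66 mm, 10 mm thick; upright post 12 mm thick in its middle, standing 32 mm above the foot (42 mm above the table). Fixed. Place of the collar, which goes over the post and rests on the foot. Origin at the centre of the foot's underside.
- holder_small: Dark bamboo post holder with the smaller round foot, 60 mm across, 10 mm thick; upright post 12 mm thick in its middle, standing 32 mm above the foot. Fixed. Place of the smaller plate, which goes over the post and rests on the foot. Origin at the centre of the foot's underside.
- holder_large: Dark bamboo post holder with the larger round foot, 88 mm across, 10 mm thick; upright post 12 mm thick in its middle, standing 32 mm above the foot. Fixed. Place of the larger plate, which goes over the post and rests on the foot. Origin at the centre of the foot's underside.
- bowl: Grey ceramic bowl, loose, 110 mm across the rim, 45 mm high, empty: leave it alone. Origin at the centre of its underside. (Also on the table, not to be handled: a steel bottle 226 mm tall beyond x = 0.79 m, a speaker 70 mm high beside it, and dumbbells, a chalk box and a hand grip, up to 80 mm high, along the sides beyond 0.4 m left and right.)
- tape: Roll of white athletic tape, loose, standing flat like a ring: 60 mm outside, 38 mm bore, 38 mm high. Leave it alone. Origin at the centre of its underside.
Things that resemble listed ones, but are neither listed nor needed, are in the scene too. Leave any blue, orange or purple look-alike of the collar alone.

How it is judged:
On the way, in this order (a step that is already met when the one before it is completed fails the run):
1. the timer stands on the coaster, let go (horizontal distance between timer and coaster below 0.015 m and z of timer in the frame of coaster between 0.006 and 0.014 m and angle between timer's own z axis and vertical below 0.1 rad and contact force between the fingers and timer below 0.3 N and linear speed of timer below 0.03 m/s), for 0.2 s.
2. then the collar lies over the square-footed post, let go (horizontal distance between collar and holder_square below 0.01 m and z of collar in the frame of holder_square between 0.006 and 0.014 m and angle between collar's own z axis and vertical below 0.1 rad and contact force between the fingers and collar below 0.3 N and linear speed of collar below 0.03 m/s), for 0.2 s.
3. then the smaller plate lies over the post with the smaller round foot, let go (horizontal distance between plate_small and holder_small below 0.01 m and z of plate_small in the frame of holder_small between 0.006 and 0.014 m and angle between plate_small's own z axis and vertical below 0.1 rad and contact force between the fingers and plate_small below 0.3 N and linear speed of plate_small below 0.03 m/s), for 0.2 s.
4. last, the larger plate lies over the post with the larger round foot, let go (horizontal distance between plate_large and holder_large below 0.01 m and z of plate_large in the frame of holder_large between 0.006 and 0.014 m and angle between plate_large's own z axis and vertical below 0.1 rad and contact force between the fingers and plate_large below 0.3 N and linear speed of plate_large below 0.03 m/s), for 0.2 s.
At the end, for the whole second after the job is handed in: Timer upright within 15 mm of the coaster's middle; collar, smaller and larger plate each over its own post, within 10 mm of its axis; each thing's underside within 4 mm of the height of its coaster's or foot's top, tilted under 0.1 rad, released and at rest (under 20 mm/s) (horizontal distance between timer and coaster below 0.015 m and z of timer in the frame of coaster between 0.006 and 0.014 m and angle between each of timer, collar, plate_small, plate_large's own z axis and vertical below 0.1 rad and linear speed of each of timer, collar, plate_small, plate_large below 0.02 m/s and horizontal distance between collar and holder_square below 0.01 m and z of collar in the frame of holder_square between 0.006 and 0.014 m and horizontal distance between plate_small and holder_small below 0.01 m and z of plate_small in the frame of holder_small between 0.006 and 0.014 m and horizontal distance between plate_large and holder_large below 0.01 m and z of plate_large in the frame of holder_large between 0.006 and 0.014 m); the robot touches nothing.
It fails at once if the bowl is pushed more than 20 mm or tipped (distance of bowl from where it was at the start of the episode above 0.02 m or angle between bowl's own z axis and vertical above 0.3 rad).
It fails at once if the tape roll is pushed more than 20 mm or tipped (distance of tape from where it was at the start of the episode above 0.02 m or angle between tape's own z axis and vertical above 0.3 rad).
It fails at once if a thing of the stack is dropped or rammed onto its place (over 60 N) (contact force between timer and coaster above 60 N or contact force between collar and holder_square above 60 N or contact force between plate_small and holder_small above 60 N or contact force between plate_large and holder_large above 60 N).
It also fails if it takes over 128 s, if anything falls off the work surface, if the arm or the gripper's body presses on something with over 40 N, if the wrist force passes 120 N, or if a joint passes its speed limit or range.

ROBOT

A 7-joint arm with a two-finger parallel gripper is mounted at the origin on the work surface. World frame = base frame: x ahead of the robot, y to its left, z up, the work surface at z = 0. Lengths are in m, angles in rad, forces in N, time in s.
With the tool pointing down it reaches from about 0.4 to 0.925 m from the base axis. Payload 4.1 kg.
Tool frame: the origin (TCP) lies midway between the tips of the shut fingers; the grasp point (between the pads) lies ctrl.grip_depth behind it (ctrl.grip_depth is the distance from the TCP to the grasp point, in m); z points along the fingers, y is the line along which they close (so a half turn about z gives the same grasp; the last joint's range is limited). The gripper opens to 85 mm and grips with 20 to 120 N. Pads are 22 mm wide; open, the fingers measure 114 mm over their backs; the gripper's body (76 mm by 85 mm) begins 54 mm behind the grasp point. The pads swing forward as they close: fully open they stand 13 mm farther back than shut.
Start: joints at [-1.403, 0.398, 0.045, 1.537, -0.019, 1.207, -0.051], TCP at [0.171, 0.627, 0.231] pointing down, gripper open.
Joint ranges: [-2.82, 2.82], [-0.49, 2.23], [-1.37, 1.46], [0, 2.46], [-1.36, 4.5], [0.23, 2], [-2.94, 2.94]. Speed limits (rad/s): [2.57, 2.57, 3.14, 3.14, 3.14, 3.14, 3.14].

INTERFACE

Orientations are given as a 3x3 rotation matrix whose columns are the frame's x, y, z axes.
In Python, from rig import ctrl, imaging gives the robot as it stands.
- The arm moves only by the tool send_rows, never from a script. Its argument "series" is text: rows parted by semicolons, each of 5 numbers parted by spaces: the shift along the world's x, y, z in mm, then the turn about the world's z in degrees, then the gripper's target within -1 to 1 (fully open at 1, half-way at 0, shut at -1). A call has 1 to 20 rows; each row is the pose to reach, as a shift and turn from the pose commanded when the call began; what a row does not reach only later rows make up. A row lasts 1/12 s, in which the tool goes at most 41.7 mm and 7.16 degrees, less where a joint would pass 70% of its speed; a pose out of reach is approached as far as the arm can. A call with a gripper value outside its range is refused whole. The fingers move at their own pace and stop on an object; "grip_force" is the grip in N (left out, the last holds). Time passes only in rows, so rows that repeat a pose let the fingers close. It gives the time, the measured TCP pose, the force, the opening and the grip force at its end, in the units of the state.
- ctrl.state(): the state, without advancing time (a new reading comes with each control period).
- imaging.snapshot(name): name is "side" or "top" or "wrist"; returns the picture (384x512x3 uint8, red, green, blue); there is no depth.
- imaging.camera_params(name): a dict with "fx", "fy", "cx", "cy" (pixels), "pose" (4x4, takes a point from camera to world coordinates); the wrist camera has in their place "tool_from_camera" (4x4, takes a point from camera to tool coordinates, whose origin is the TCP and whose axes are the flange's). Camera axes: x right, y down, z forward; pixel columns grow to the right and rows downward; lengths in m; the calibration is good to about 2 mm. A picture is of the moment at which its call begins: read the wrist's pose just before it. camera_params takes no time and is no camera call.
- ctrl.job_done(): hands the job in; it is judged then, once.
The state is a dict: "t": time; "joint_pos": joint angles; "qvel": joint speeds; "tau": joint torques, N m; "tcp_pos": TCP position; "eef_rot": TCP orientation; "contact_force": force on the tool from outside, world axes, zero at the start; "ft_torque": the same for the moment, N m; "opening": opening from 0.0 (shut) to 1.0 (fully open); "gripper_force": force on a finger pad.
Only numpy, scipy, OpenCV 4.12 (cv2) and the standard library are available. Lean on these libraries where they do the work, as an engineer would, in place of code of your own. Each camera call takes 0.05 s, during which the arm holds its last target. There are 200 camera calls.

## Working session

There is one attempt and no reset: what is moved stays moved. The work goes in short steps, Python scripts to look and compute and a tool call to move; the robot and the scene stay as the last step left them, time stands still between calls to the robot, and variables do not carry over. Pictures are saved under pics/ and viewed, at most 14 in all, crops included, and the job is handed in when it is done.

Besides the shell and the picture viewer there is one more tool, called after "Emit:" by a JSON object that holds its "fn" and its "kwargs". send_rows: Moves the arm, as the interface text tells. Its arguments: {"type":"object","properties":{"series":{"type":"string"},"grip_force":{"type":"number"}},"required":["series"]}

```bash
mkdir -p pics; ls
python3 - <<'E'
from rig import ctrl, imaging
import cv2,numpy as np
s=ctrl.state();print(s['t'],s['tcp_pos'],s['eef_rot'],s['opening'],ctrl.grip_depth)
for n in('top','side','wrist'):
    p=imaging.camera_params(n);print(n,p)
    if n!='wrist': cv2.imwrite(f'pics/{n}0.png',cv2.resize(imaging.snapshot(n)[:,:,::-1],(800,600),interpolation=cv2.INTER_CUBIC))
E
```

```text
pics
0.0 [0.17117436 0.62638959 0.23024624] [[-9.64646404e-01  2.63547273e-01 -3.88623334e-04]
 [ 2.63547524e-01  9.64644466e-01 -1.93807193e-03]
 [-1.35890224e-04 -1.97197484e-03 -9.99998046e-01]] 0.9968659847164842 0.0187
top {'fx': 363.112346815026, 'fy': 363.112346815026, 'cx': 256.49524370604473, 'cy': 189.08218871196522, 'pose': array([[-0.02396497, -0.98641502,  0.16251489,  0.39867035],
       [-0.99968565,  0.02244754, -0.01116724, -0.00810695],
       [ 0.00736747, -0.16273142, -0.9866429 ,  0.81955134],
       [ 0.        ,  0.        ,  0.        ,  1.        ]])}
side {'fx': 377.55273820010433, 'fy': 377.55273820010433, 'cx': 262.12035101474163, 'cy': 185.51197755500178, 'pose': array([[ 0.89568646, -0.27233101,  0.35154173,  0.24119656],
       [-0.44405044, -0.50548922,  0.73979717, -0.55601   ],
       [-0.02376916, -0.81872857, -0.57368855,  0.49565528],
       [ 0.        ,  0.        ,  0.        ,  1.        ]])}
wrist {'fx': 310.45391388509233, 'fy': 310.45391388509233, 'cx': 258.38562494766404, 'cy': 195.1478882698642, 'tool_from_camera': array([[-1.38616046e-03, -9.46946847e-01, -3.21387225e-01,
         8.23496632e-02],
       [ 9.99999039e-01, -1.31973465e-03, -4.24536348e-04,
        -3.12320208e-04],
       [-2.21325016e-05, -3.21387505e-01,  9.46947766e-01,
        -1.43943317e-01],
       [ 0.00000000e+00,  0.00000000e+00,  0.00000000e+00,
         1.00000000e+00]])}
```

View pics/top0.png

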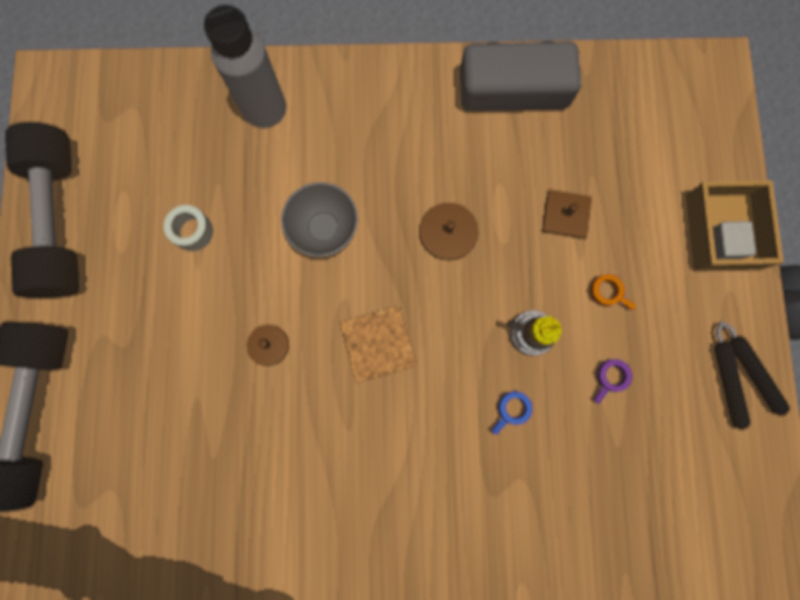

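View pics/side0.png

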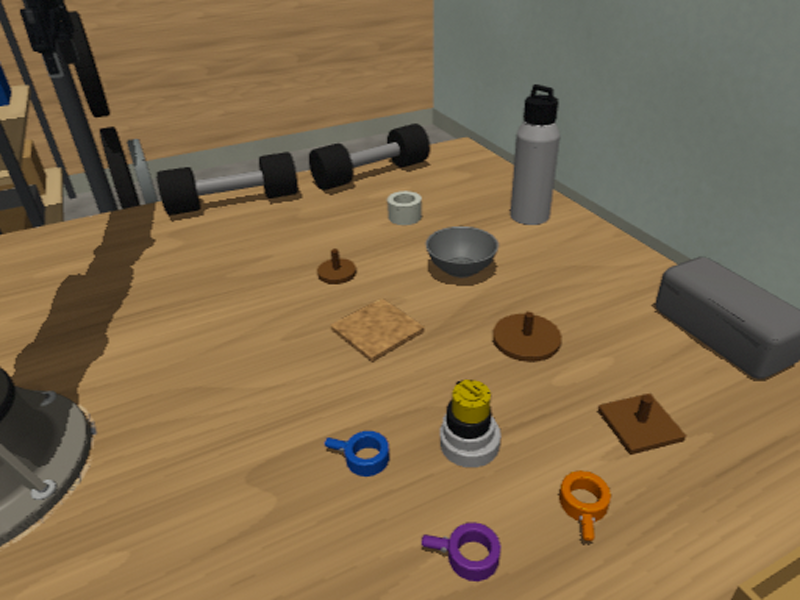

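The top view shows the stack at about (535,332), with its black lever to the left at (503,325). The other places are the coaster (378,344), square foot (567,214), small round foot (267,345) and large round foot (449,230). The look-alike collars are coloured: blue (515,408), purple (613,378) and orange (608,290). The right one is the black collar under the yellow timer.

```bash
cat > h.py <<'E'
import numpy as np, cv2
from rig import ctrl, imaging
def ray(name,uv,st=None):
    p=imaging.camera_params(name)
    if name=='wrist':
        T=np.eye(4);T[:3,:3]=st['eef_rot'];T[:3,3]=st['tcp_pos'];M=T@p['tool_from_camera']
    else: M=p['pose']
    return M[:3,3], M[:3,:3]@np.array([(uv[0]-p['cx'])/p['fx'],(uv[1]-p['cy'])/p['fy'],1])
def onz(name,uv,z,st=None):
    o,d=ray(name,uv,st); return o+d*(z-o[2])/d[2]
def cross(a,b):
    (o1,d1),(o2,d2)=a,b
    k=np.linalg.lstsq(np.c_[d1,-d2],o2-o1,rcond=None)[0]
    p,q=o1+d1*k[0],o2+d2*k[1]; return (p+q)/2,np.linalg.norm(p-q)
def blob(mask,seed,r=None):
    """largest-overlap contour near seed -> contour (outer, holes filled)"""
    c,_=cv2.findContours(mask.astype(np.uint8)*255,cv2.RETR_EXTERNAL,cv2.CHAIN_APPROX_NONE)
    c=[k for k in c if cv2.contourArea(k)>30]
    return max(c,key=lambda k:cv2.pointPolygonTest(k,(float(seed[0]),float(seed[1])),True))
def worldfit(name,c,z,st=None):
    P=np.array([onz(name,(u,v),z,st)[:2] for u,v in c[:,0]])*1000
    q=P.astype(np.float32).reshape(-1,1,2)
    return cv2.minAreaRect(cv2.convexHull(q)),cv2.fitEllipse(q)
E
python3 - <<'E'
from h import *
im=imaging.snapshot('top');hsv=cv2.cvtColor(im,cv2.COLOR_RGB2HSV).astype(int)
s=0.64
def at(x,y):return hsv[int(y*s),int(x*s)]
print(at(440,245),at(555,225),at(275,355),'table',at(400,480),'cork',at(378,344),at(545,322))
dark=(hsv[...,2]<125)&(hsv[...,1]>90)
for n,sd in dict(sq=(567,214),small=(267,345),large=(449,230)).items():
    c=blob(dark,(sd[0]*s,sd[1]*s));print(n,cv2.contourArea(c),*worldfit('top',c,.01))
im2=imaging.snapshot('side');h2=cv2.cvtColor(im2,cv2.COLOR_RGB2HSV).astype(int)
def yel(h):return (abs(h[...,0]-29)<5)&(h[...,1]>200)
c=blob(yel(hsv),(545*s,330*s));print('timer',*worldfit('top',c,.08))
c2=blob(yel(h2),(470*s,400*s))
print(cv2.boundingRect(c),cv2.boundingRect(c2))
e=im[180:280,190:420];cv2.imwrite('pics/crop1.png',cv2.resize(e[:,:,::-1],None,fx=3.4,fy=3.4,interpolation=cv2.INTER_CUBIC))
E
```

```text
[ 14 152 121] [ 14 157 117] [ 14 149 123] table [ 16 137 167] cork [ 15 149 164] [ 27 240 171]
sq 731.0 ((649.6425170898438, -264.23455810546875), (67.12413787841797, 66.60494232177734), 78.28186798095703) ((649.3447875976562, -264.7371520996094), (74.74076843261719, 76.2447280883789), 178.0211639404297)
small 483.0 ((465.70819091796875, 174.48866271972656), (56.07499313354492, 54.01268005371094), 44.897640228271484) ((465.6114807128906, 174.210205078125), (53.6727409362793, 56.823219299316406), 169.8460235595703)
large 1010.5 ((626.7742919921875, -88.7495346069336), (83.86299133300781, 85.4669189453125), 43.8492431640625) ((626.9425048828125, -88.36126708984375), (83.03561401367188, 85.22142028808594), 34.40597152709961)
timer ((469.7953186035156, -205.76303100585938), (34.885013580322266, 35.19051742553711), 86.4541015625) ((470.3843994140625, -205.3271026611328), (33.24666976928711, 36.13620376586914), 12.744010925292969)
(341, 203, 18, 18) (289, 243, 25, 28)
```

View pics/crop1.png

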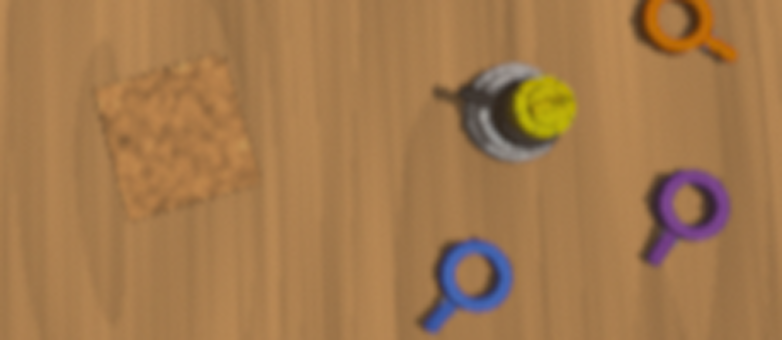

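The crop confirms it. The black lever tip is at crop (437,91), sticking out of the stack under the yellow timer, and the three coloured collars stand apart. The coaster corners are (97,92), (225,57), (258,180) and (135,217).

Run:
```python
from h import *
f=lambda x,y:(190+x/3.4,180+y/3.4)
cs=np.array([onz('top',f(*p),.01) for p in[(97,92),(225,57),(258,180),(135,217)]])
print('coaster',cs.mean(0),np.linalg.norm(np.diff(cs,axis=0),axis=1))
l=onz('top',f(437,91),.046);d=l[:2]-[.470,-.205];print(l,np.linalg.norm(d),np.degrees(np.arctan2(d[1],d[0])))
```

```text
coaster [0.46296561 0.01539031 0.01      ] [0.08749375 0.08375464 0.08332581]
[ 0.48463414 -0.14895432  0.046     ] 0.05792474857756167 75.36617748802382
```

Emit:
{"fn": "send_rows", "kwargs": {"series": "330 -330 0 -50 1;330 -330 0 -50 1;330 -330 0 -50 1;330 -330 0 -50 1;330 -330 0 -50 1;330 -330 0 -50 1;330 -330 0 -50 1;330 -330 0 -50 1;330 -330 0 -50 1;330 -330 0 -50 1;330 -330 0 -50 1;330 -330 0 -50 1;300 -830 -30 -90 1;300 -830 -30 -90 1;300 -830 -30 -90 1;300 -830 -30 -90 1;300 -830 -30 -90 1;300 -830 -30 -90 1;300 -830 -30 -90 1;300 -830 -30 -90 1", "grip_force": 30}}

```text
t: 1.87
tcp_pos: [0.4808, -0.0367, 0.2115]
eef_rot: [[0.263, 0.965, 0.001], [0.965, -0.263, 0.001], [0.001, 0.0, -1.0]]
contact_force: [0.9, -0.6, 0.0]
opening: 1.006
gripper_force: 0.0
```

Emit:
{"fn": "send_rows", "kwargs": {"series": "0 0 0 0 1;0 0 0 0 1;0 0 0 0 1"}}

```text
t: 2.12
tcp_pos: [0.4814, -0.0344, 0.2114]
eef_rot: [[0.264, 0.965, 0.0], [0.965, -0.264, 0.001], [0.001, -0.0, -1.0]]
contact_force: [0.2, 0.4, -0.0]
opening: 1.001
gripper_force: 0.0
```

Emit:
{"fn": "send_rows", "kwargs": {"series": "-11 -171 -11 0 1;-11 -171 -11 0 1;-11 -171 -11 0 1;-11 -171 -11 0 1;-11 -171 -11 0 1;-11 -171 -11 0 1;-11 -171 -11 0 1"}}

```text
t: 2.7
tcp_pos: [0.4712, -0.2041, 0.2001]
eef_rot: [[0.261, 0.965, -0.0], [0.965, -0.261, 0.001], [0.001, -0.001, -1.0]]
contact_force: [-0.2, 0.3, -0.4]
opening: 0.997
gripper_force: 0.0
```

Run:
```python
from h import *
st=ctrl.state();im=imaging.snapshot('wrist');print(st['tcp_pos'])
np.save('w1.npy',im);cv2.imwrite('pics/w1.png',cv2.resize(im[:,:,::-1],(800,600),interpolation=cv2.INTER_CUBIC))
hsv=cv2.cvtColor(im,cv2.COLOR_RGB2HSV).astype(int)
m=(abs(hsv[...,0]-29)<5)&(hsv[...,1]>150)
c,_=cv2.findContours(m.astype(np.uint8),cv2.RETR_EXTERNAL,cv2.CHAIN_APPROX_NONE);c=max(c,key=cv2.contourArea)
print(cv2.boundingRect(c),*worldfit('wrist',c,.08,st))
```

```text
[ 0.47122007 -0.20407887  0.20008882]
(239, 165, 41, 45) ((472.0876159667969, -204.2560577392578), (40.93208312988281, 35.83220672607422), 73.61822509765625) ((471.7439270019531, -205.7043914794922), (35.93938446044922, 38.237144470214844), 153.51634216308594)
```

View pics/w1.png

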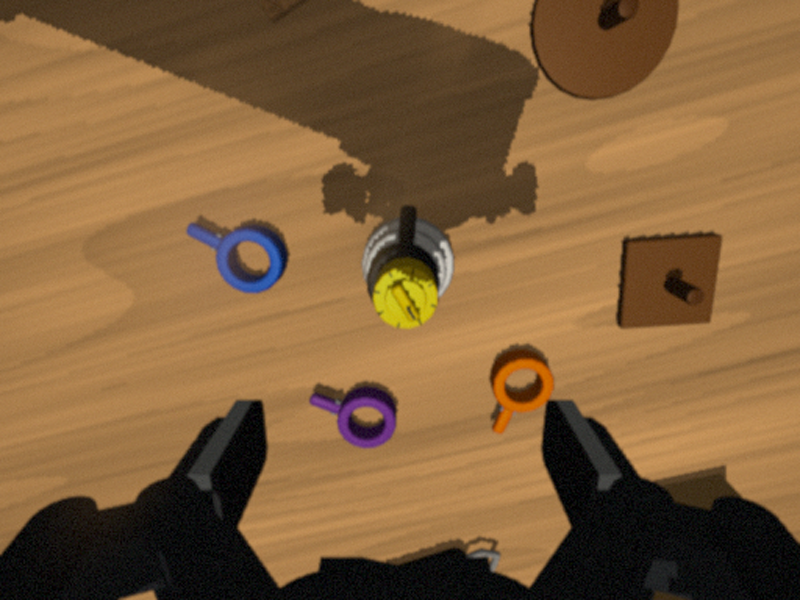

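The wrist view shows the timer at (405,290) and the lever straight up to (408,208), so the fingers close square to the lever. Going down for the timer.

Emit:
{"fn": "send_rows", "kwargs": {"series": "0 -1 -30 0 1;0 -1 -60 0 1;0 -1 -90 0 1;0 -1 -110 0 1;0 -1 -125 0 1;0 -1 -135 0 1;0 -1 -142 0 1;0 -1 -142 0 1;0 -1 -142 0 1;0 -1 -142 0 0.3;0 -1 -142 0 -0.1;0 -1 -142 0 -1;0 -1 -142 0 -1;0 -1 -142 0 -1;0 -1 -142 0 -1;0 -1 -142 0 -1;0 -1 -142 0 -1", "grip_force": 25}}

```text
t: 4.17
tcp_pos: [0.471, -0.2073, 0.0591]
eef_rot: [[0.264, 0.965, 0.001], [0.965, -0.264, 0.0], [0.0, 0.001, -1.0]]
contact_force: [-0.6, 0.7, 5.3]
opening: 0.434
gripper_force: 25.0
```

Emit:
{"fn": "send_rows", "kwargs": {"series": "0 0 3 0 -1;0 0 8 0 -1;0 0 20 0 -1;0 0 40 0 -1;0 0 60 0 -1;-1 30 60 0 -1;-2 60 60 0 -1;-4 100 60 0 -1;-5 140 60 0 -1;-7 180 60 0 -1;-8 205 60 0 -1;-8 221 60 0 -1;-8 221 60 0 -1;-8 221 60 0 -1"}}

```text
t: 5.33
tcp_pos: [0.4626, 0.0145, 0.119]
eef_rot: [[0.261, 0.965, 0.001], [0.965, -0.261, -0.0], [0.0, 0.001, -1.0]]
contact_force: [-0.2, -0.7, 0.1]
opening: 0.436
gripper_force: 25.3
```

Run:
```python
from h import *
im=imaging.snapshot('side');st=ctrl.state();print(st['tcp_pos'],st['contact_force'],st['opening'])
a=im[130:320,180:400];w=imaging.snapshot('wrist')
a=cv2.resize(a,None,fx=2,fy=2,interpolation=cv2.INTER_CUBIC)
cv2.imwrite('pics/s1.png',np.hstack([a,cv2.resize(w,(360,380))])[:,:,::-1])
# stack remaining: chrome/collar in top view
t=imaging.snapshot('top');np.save('t1.npy',t)
```

```text
[0.4625345  0.01321747 0.11892036] [ 0.12780872 -0.2014402   0.35436126] 0.43416818760875026
```

View pics/s1.png

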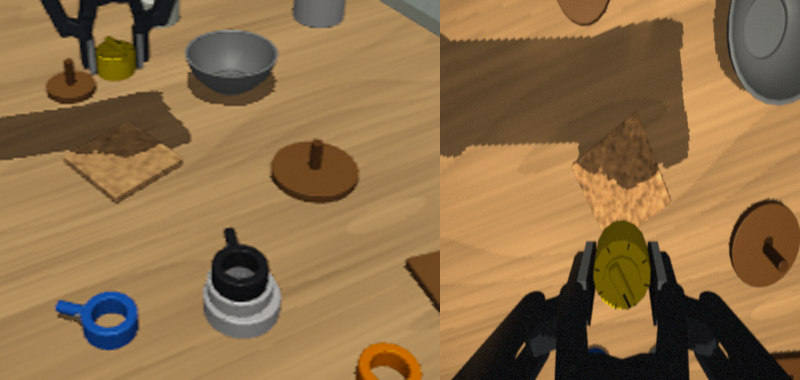

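Timer held upright at side crop (115,58). The collar and plates are undisturbed in the stack at (238,280). Lowering it onto the coaster.

Emit:
{"fn": "send_rows", "kwargs": {"series": "0 2 -25 0 -1;0 2 -50 0 -1;0 2 -75 0 -1;0 2 -90 0 -1;0 2 -98 0 -1;0 2 -102 0 -1;0 2 -104 0 -1;0 2 -105 0 -1;0 2 -106 0 -1;0 2 -106 0 -1;0 2 -106 0 -1"}}

```text
t: 6.4
tcp_pos: [0.4632, 0.016, 0.0131]
eef_rot: [[0.264, 0.965, 0.002], [0.965, -0.264, 0.0], [0.001, 0.002, -1.0]]
contact_force: [-0.1, -1.8, -0.2]
opening: 0.438
gripper_force: 25.3
```

Emit:
{"fn": "send_rows", "kwargs": {"series": "0 0 -1 0 -1;0 0 -1 0 -1;0 0 -1.5 0 -1;0 0 -1.5 0 -1"}}

```text
t: 6.73
tcp_pos: [0.4632, 0.016, 0.013]
eef_rot: [[0.264, 0.965, 0.001], [0.965, -0.264, 0.002], [0.002, 0.0, -1.0]]
contact_force: [-4.3, -0.8, 19.7]
opening: 0.431
gripper_force: 27.2
```

Emit:
{"fn": "send_rows", "kwargs": {"series": "0 0 0.5 0 -1;0 0 0.5 0 0.1;0 0 0.5 0 0.2;0 0 0.5 0 0.4;0 0 0.5 0 0.5;0 0 15 0 0.5;0 0 40 0 0.6;0 0 80 0 1;0 -30 120 0 1;0 -70 140 0 1;0 -110 140 0 1;4 -150 140 0 1;8 -190 140 0 1;8 -210 140 0 1;8 -220 140 0 1;8 -220 140 0 1;8 -220 140 0 1"}}

```text
t: 8.15
tcp_pos: [0.4701, -0.2032, 0.1504]
eef_rot: [[0.264, 0.965, -0.001], [0.965, -0.264, 0.001], [0.001, -0.001, -1.0]]
contact_force: [-0.2, 0.5, -0.1]
opening: 0.997
gripper_force: 0.0
```

Run:
```python
from h import *
st=ctrl.state();w=imaging.snapshot('wrist');t=imaging.snapshot('top');print(st['tcp_pos'])
h=cv2.cvtColor(t,cv2.COLOR_RGB2HSV).astype(int)
m=(abs(h[...,0]-29)<5)&(h[...,1]>200)
c,_=cv2.findContours(m.astype(np.uint8),cv2.RETR_EXTERNAL,cv2.CHAIN_APPROX_NONE);c=max(c,key=cv2.contourArea)
print('timer',*worldfit('top',c,.034))
np.save('w2.npy',w)
cv2.imwrite('pics/w2.png',cv2.resize(w[110:260,150:350],None,fx=4,fy=4,interpolation=cv2.INTER_CUBIC)[:,:,::-1])
```

```text
[ 0.47010848 -0.20319633  0.15042709]
timer ((463.3041076660156, 16.986743927001953), (34.884883880615234, 33.7778205871582), 62.19211196899414) ((463.1412353515625, 16.518104553222656), (33.85478591918945, 34.66421890258789), 6.556468963623047)
```

View pics/w2.png

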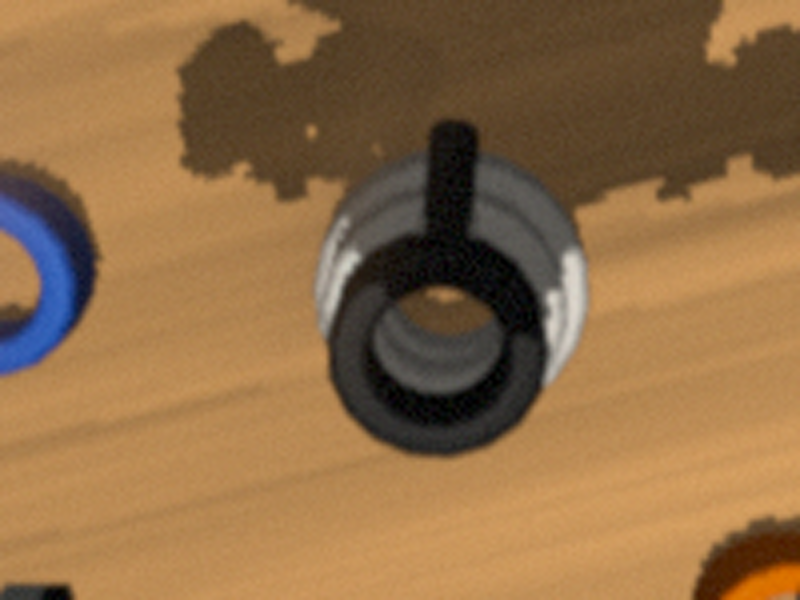

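The wrist crop shows the collar's top face centred at about (438,348), 216 px wide. Its lever tip is at (453,122), and the plates lie beneath. The timer measures (463,17), on the coaster.

Run:
```python
from h import *
st=ctrl.state()
f=lambda x,y:(150+x/4,110+y/4)
c=onz('wrist',f(438,348),.056,st);l=onz('wrist',f(453,122),.05,st);r=onz('wrist',f(546,348),.056,st)
print(c,l,np.linalg.norm(r-c),np.linalg.norm((l-c)[:2]),np.degrees(np.arctan2(*(l-c)[1::-1])))
p=onz('wrist',f(452,270),.036,st);print('plate_small rough',p)
```

```text
[ 0.47166119 -0.20188341  0.056     ] [ 0.48620593 -0.15939543  0.05      ] 0.021932590160561063 0.04490854445860243 71.10259413984424
plate_small rough [ 0.47745819 -0.19216941  0.036     ]
```

Emit:
{"fn": "send_rows", "kwargs": {"series": "1.5 1 -30 -3 1;1.5 1 -60 -3 1;1.5 1 -80 -3 1;1.5 1 -95 -3 1;1.5 1 -105 -3 1;1.5 1 -111 -3 1;1.5 1 -111 -3 1;1.5 1 -111 -3 0.6;1.5 1 -111 -3 0.3;1.5 1 -111 -3 -0.1;1.5 1 -111 -3 -1;1.5 1 -111 -3 -1;1.5 1 -111 -3 -1;1.5 1 -111 -3 -1;1.5 1 -111 -3 -1", "grip_force": 25}}

```text
t: 9.5
tcp_pos: [0.4724, -0.2032, 0.041]
eef_rot: [[0.314, 0.95, 0.001], [0.95, -0.314, 0.0], [0.001, 0.001, -1.0]]
contact_force: [-2.4, 0.3, 5.9]
opening: 0.493
gripper_force: 24.7
```

Emit:
{"fn": "send_rows", "kwargs": {"series": "0 0 3 0 -1;0 0 8 0 -1;0 0 20 0 -1;0 0 40 0 -1;0 0 60 0 -1;0 0 75 0 -1;0 0 75 0 -1"}}

```text
t: 10.08
tcp_pos: [0.4742, -0.2044, 0.1185]
eef_rot: [[0.314, 0.949, 0.007], [0.949, -0.314, -0.002], [0.001, 0.007, -1.0]]
contact_force: [0.6, -1.0, -0.4]
opening: 0.496
gripper_force: 25.6
```

Run:
```python
from h import *
im=imaging.snapshot('side');st=ctrl.state();print(st['tcp_pos'],st['contact_force'],st['opening'])
a=im[120:320,210:410];w=imaging.snapshot('wrist')
a=cv2.resize(a,None,fx=2,fy=2,interpolation=cv2.INTER_CUBIC)
b=cv2.resize(w[140:340,160:360],None,fx=2,fy=2,interpolation=cv2.INTER_CUBIC)
cv2.imwrite('pics/s2.png',np.hstack([a,b])[:,:,::-1])
```

```text
[ 0.47329739 -0.20365836  0.11692368] [ 0.19586424  0.87749324 -1.02130859] 0.4915026853935504
```

View pics/s2.png

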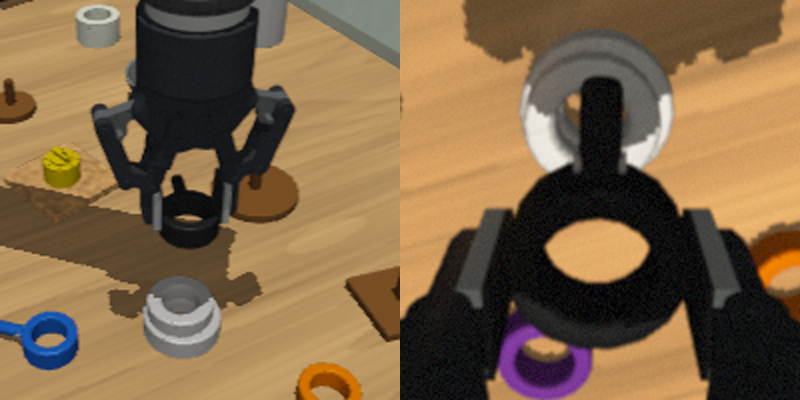

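Side crop: collar held level at (190,218), with both plates left in the stack at (180,315). Carrying it to the square foot.

Emit:
{"fn": "send_rows", "kwargs": {"series": "20 -7 0 0 -1;50 -18 0 0 -1;80 -28 0 0 -1;110 -39 0 0 -1;140 -49 0 0 -1;160 -56 0 0 -1;172 -60 0 0 -1;177 -62 0 0 -1;177 -62 0 0 -1;177 -62 -15 0 -1;177 -62 -30 0 -1;177 -62 -40 0 -1;177 -62 -45 0 -1;177 -62 -45 0 -1;177 -62 -45 0 -1"}}

```text
t: 11.43
tcp_pos: [0.6485, -0.2648, 0.0694]
eef_rot: [[0.314, 0.95, -0.001], [0.95, -0.314, 0.0], [0.0, -0.001, -1.0]]
contact_force: [-0.2, -0.4, -1.2]
opening: 0.494
gripper_force: 25.7
```

Run:
```python
from h import *
im=imaging.snapshot('side');st=ctrl.state();print(st['tcp_pos'],st['contact_force'],st['opening'])
a=im[180:330,350:450];w=imaging.snapshot('wrist')
a=cv2.resize(a,(400,600),interpolation=cv2.INTER_CUBIC)
b=cv2.resize(w[140:290,210:310],(400,600),interpolation=cv2.INTER_CUBIC)
cv2.imwrite('pics/s3.png',np.hstack([a,b])[:,:,::-1])
```

```text
[ 0.64898704 -0.2651896   0.07017233] [ 0.69490953  0.25670743 -1.61222039] 0.48964257113901477
```

View pics/s3.png

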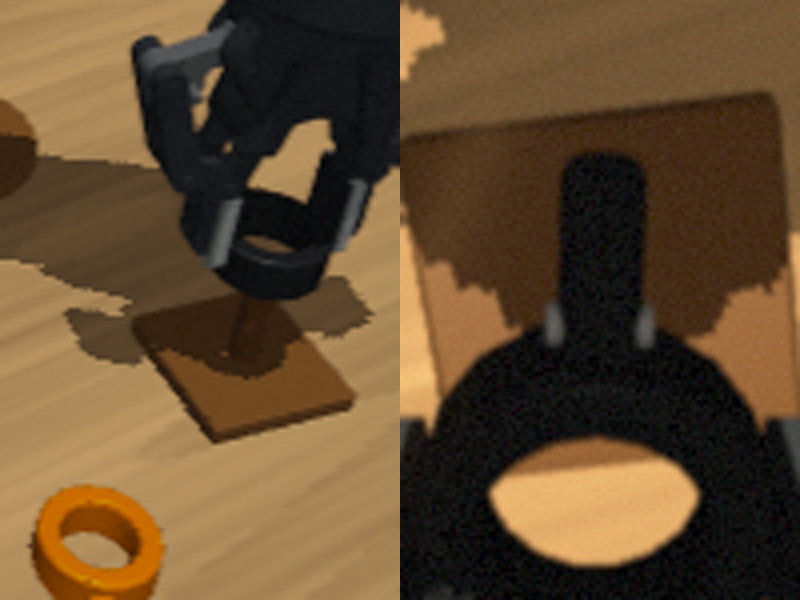

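The side crop shows the collar at (258,245) directly above the post at (250,330). Lowering it over the post.

Emit:
{"fn": "send_rows", "kwargs": {"series": "0 0 -10 0 -1;0 0 -20 0 -1;0 0 -30 0 -1;0 0 -40 0 -1;0 0 -46 0 -1;0 0 -50 0 -1;0 0 -52 0 -1;0 0 -53 0 -1;0 0 -54 0 -1;0 0 -54 0 -1"}}

```text
t: 12.37
tcp_pos: [0.6492, -0.2652, 0.0162]
eef_rot: [[0.314, 0.95, 0.001], [0.95, -0.314, -0.0], [-0.0, 0.001, -1.0]]
contact_force: [0.4, -0.1, 0.3]
opening: 0.492
gripper_force: 25.7
```

Emit:
{"fn": "send_rows", "kwargs": {"series": "0 0 -1 0 -1;0 0 -1 0 -1;0 0 -2 0 -1;0 0 -2 0 -1"}}

```text
t: 12.7
tcp_pos: [0.6491, -0.2652, 0.0151]
eef_rot: [[0.314, 0.95, 0.001], [0.95, -0.314, 0.0], [0.001, 0.001, -1.0]]
contact_force: [-2.4, 0.8, 4.5]
opening: 0.491
gripper_force: 26.1
```

Emit:
{"fn": "send_rows", "kwargs": {"series": "0 0 0 0 0.1;0 0 0 0 0.3;0 0 0 0 0.5;0 0 0 0 0.5;0 0 15 0 0.5;0 0 45 0 0.5;0 0 80 0 1;-30 10 110 0 1;-65 22 135 0 1;-100 35 135 0 1;-135 48 135 0 1;-160 56 135 0 1;-172 62 135 0 1;-176 62 135 0 1;-176 62 135 0 1;-176 62 135 0 1"}}

```text
t: 14.03
tcp_pos: [0.4743, -0.2036, 0.1498]
eef_rot: [[0.314, 0.95, 0.003], [0.95, -0.314, -0.001], [0.0, 0.003, -1.0]]
contact_force: [-0.5, -0.2, 0.1]
opening: 1.001
gripper_force: 0.0
```

Run:
```python
from h import *
st=ctrl.state();w=imaging.snapshot('wrist');t=imaging.snapshot('top');print(st['tcp_pos'])
np.save('w3.npy',w)
a=cv2.resize(w[110:260,160:310],(600,600),interpolation=cv2.INTER_CUBIC)
b=cv2.resize(t[110:170,340:380],(200,300),interpolation=cv2.INTER_CUBIC)
d=cv2.resize(imaging.snapshot('side')[230:300,370:450],(200,300))
cv2.imwrite('pics/w3.png',np.hstack([a,np.vstack([b,d])])[:,:,::-1])
```

```text
[ 0.47431528 -0.20361023  0.14983013]
```

View pics/w3.png

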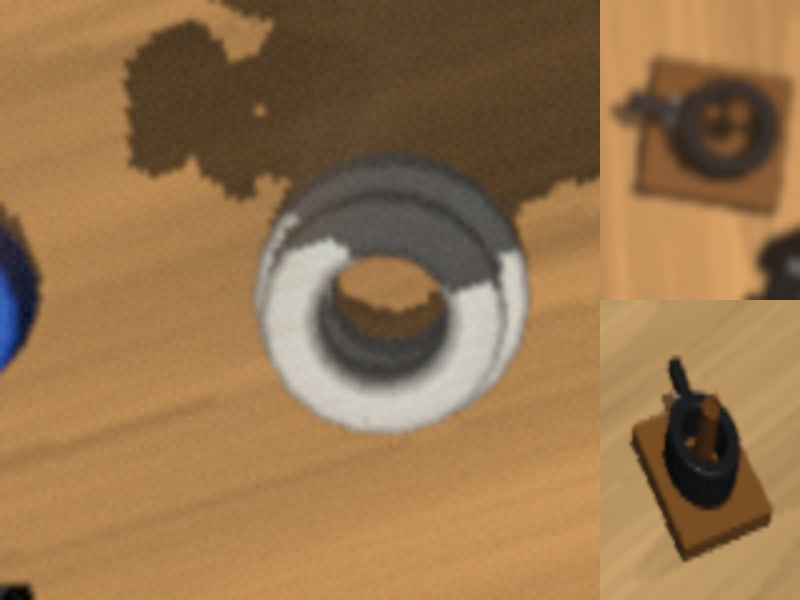

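The collar lies flat on its foot with the post in its bore. The small plate's top face is centred at about (382,313), 243 px across.

Run:
```python
from h import *
st=ctrl.state();f=lambda x,y:(160+x/4,110+y/4)
c=onz('wrist',f(382,313),.036,st);r=onz('wrist',f(503,313),.036,st)
print(c,np.linalg.norm(r-c),st['tcp_pos'])
print('large',onz('wrist',f(394,288),.02,st))
```

```text
[ 0.47263174 -0.20170443  0.036     ] 0.026260411449745526 [ 0.47412024 -0.20372105  0.14917219]
large [ 0.47542393 -0.20163354  0.02      ]
```

Emit:
{"fn": "send_rows", "kwargs": {"series": "-1 2 -30 0 1;-1 2 -60 0 1;-1 2 -85 0 1;-1 2 -105 0 1;-1 2 -118 0 1;-1 2 -124 0 1;-1 2 -127 0 1;-1 2 -127 0 1;-1 2 -127 0 0.7;-1 2 -127 0 0.4;-1 2 -127 0 0.2;-1 2 -127 0 -1;-1 2 -127 0 -1;-1 2 -127 0 -1;-1 2 -127 0 -1;-1 2 -127 0 -1", "grip_force": 35}}

```text
t: 15.52
tcp_pos: [0.4726, -0.2013, 0.0233]
eef_rot: [[0.314, 0.95, 0.002], [0.95, -0.314, 0.0], [0.001, 0.002, -1.0]]
contact_force: [-2.0, 0.5, 7.1]
opening: 0.585
gripper_force: 34.9
```

Emit:
{"fn": "send_rows", "kwargs": {"series": "0 0 3 0 -1;0 0 8 0 -1;0 0 20 0 -1;0 0 40 0 -1;0 0 60 0 -1;0 0 75 0 -1;0 0 75 0 -1;0 0 75 0 -1"}}

```text
t: 16.18
tcp_pos: [0.4725, -0.2011, 0.0978]
eef_rot: [[0.313, 0.95, 0.002], [0.95, -0.313, -0.0], [0.001, 0.002, -1.0]]
contact_force: [-0.2, 0.2, -1.9]
opening: 0.585
gripper_force: 36.9
```

Run:
```python
from h import *
im=imaging.snapshot('side');st=ctrl.state();print(st['tcp_pos'],st['contact_force'],st['opening'])
a=im[160:310,240:390];w=imaging.snapshot('wrist')
a=cv2.resize(a,(400,400),interpolation=cv2.INTER_CUBIC)
b=cv2.resize(w[140:340,160:360],(400,400),interpolation=cv2.INTER_CUBIC)
cv2.imwrite('pics/s4.png',np.hstack([a,b])[:,:,::-1])
```

```text
[ 0.47170125 -0.20071188  0.0968705 ] [-0.33626352  0.17964321 -2.45619167] 0.5859043695906084
```

View pics/s4.png

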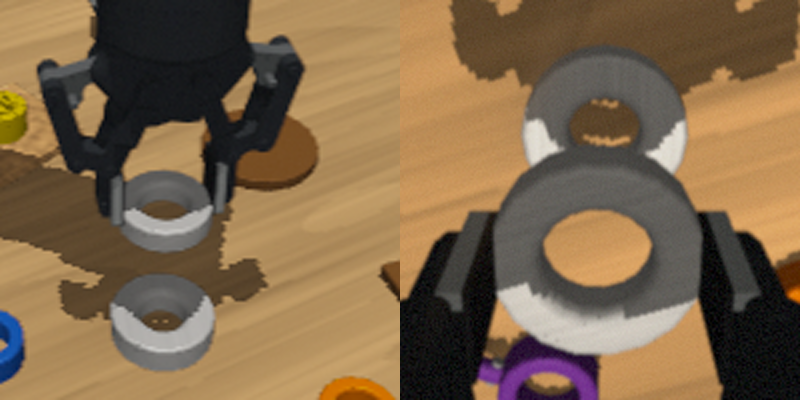

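The smaller plate is held level at (167,212), and the larger one stays on the table at (163,322). Carrying the smaller one to the small round foot.

Emit:
{"fn": "send_rows", "kwargs": {"series": "0 15 8 0 -1;0 40 10 0 -1;-1 70 10 0 -1;-2 105 10 0 -1;-2 140 10 0 -1;-3 175 10 0 -1;-3 210 10 0 -1;-4 245 10 0 -1;-5 280 10 0 -1;-5 315 10 0 -1;-6 345 10 0 -1;-6 365 10 0 -1;-6 376 10 0 -1;-6 376 0 0 -1;-6 376 -15 0 -1;-6 376 -25 0 -1;-6 376 -30 0 -1;-6 376 -30 0 -1;-6 376 -30 0 -1"}}

```text
t: 17.87
tcp_pos: [0.4659, 0.1735, 0.0666]
eef_rot: [[0.316, 0.949, -0.0], [0.949, -0.316, -0.001], [-0.001, -0.0, -1.0]]
contact_force: [0.3, 0.1, -2.0]
opening: 0.585
gripper_force: 37.1
```

Run:
```python
from h import *
im=imaging.snapshot('side');st=ctrl.state();print(st['tcp_pos'],st['contact_force'],st['opening'])
a=im[110:210,160:260];t=imaging.snapshot('top')
a=cv2.resize(a,(400,400),interpolation=cv2.INTER_CUBIC)
b=cv2.resize(t[170:270,120:220],(400,400),interpolation=cv2.INTER_CUBIC)
cv2.imwrite('pics/s5.png',np.hstack([a,b])[:,:,::-1])
```

```text
[0.466338   0.17403315 0.06707538] [ 0.58443375  0.41975894 -2.22996058] 0.5796837566384185
```

View pics/s5.png

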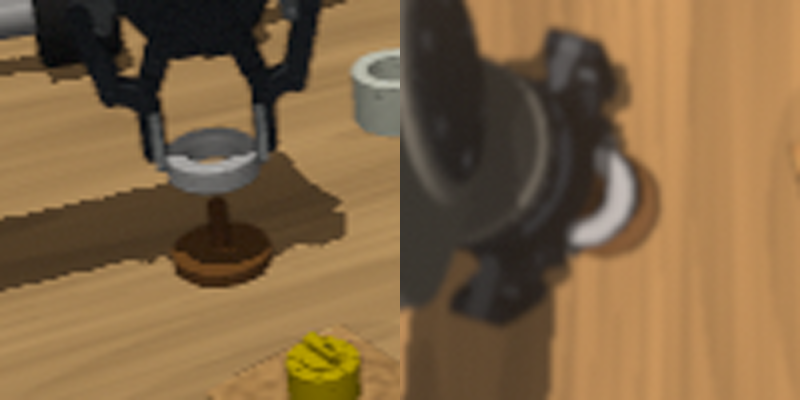

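The plate at (212,160) is above the post top at (217,205), offset by about 2 mm. I'll nudge it and lower.

Emit:
{"fn": "send_rows", "kwargs": {"series": "1 -1 -5 0 -1;1 -1 -15 0 -1;1 -1 -25 0 -1;1 -1 -35 0 -1;1 -1 -43 0 -1;1 -1 -48 0 -1;1 -1 -50 0 -1;1 -1 -51 0 -1;1 -1 -52 0 -1;1 -1 -52 0 -1;1 -1 -52 0 -1"}}

```text
t: 18.88
tcp_pos: [0.4672, 0.174, 0.0152]
eef_rot: [[0.314, 0.95, 0.001], [0.95, -0.314, 0.0], [0.001, 0.001, -1.0]]
contact_force: [0.0, -0.5, -1.7]
opening: 0.578
gripper_force: 37.1
```

Emit:
{"fn": "send_rows", "kwargs": {"series": "0 0 -1 0 -1;0 0 -1 0 -1;0 0 -2 0 -1;0 0 -2 0 -1;0 0 -3 0 -1;0 0 -3 0 -1"}}

```text
t: 19.38
tcp_pos: [0.4672, 0.1741, 0.0133]
eef_rot: [[0.314, 0.949, -0.001], [0.949, -0.314, 0.001], [0.001, -0.001, -1.0]]
contact_force: [-5.6, -1.5, 13.9]
opening: 0.582
gripper_force: 38.4
```

Emit:
{"fn": "send_rows", "kwargs": {"series": "0 0 0 0 0.25;0 0 0 0 0.4;0 0 0 0 0.5;0 0 0 0 0.5;0 0 15 0 0.5;0 0 45 0 0.5;0 0 80 0 1;0 -20 110 0 1;0 -55 137 0 1;2 -90 137 0 1;3 -130 137 0 1;3 -170 137 0 1;4 -210 137 0 1;5 -250 137 0 1;5 -290 137 0 1;6 -330 137 0 1;7 -360 137 0 1;7 -376 137 0 1;7 -376 137 0 1;7 -376 137 0 1"}}

```text
t: 21.05
tcp_pos: [0.4735, -0.2028, 0.1487]
eef_rot: [[0.316, 0.949, -0.0], [0.949, -0.316, -0.0], [-0.0, -0.0, -1.0]]
contact_force: [-0.4, -0.2, -0.1]
opening: 1.001
gripper_force: 0.0
```

Run:
```python
from h import *
st=ctrl.state();w=imaging.snapshot('wrist');t=imaging.snapshot('top');print(st['tcp_pos'])
a=cv2.resize(w[110:260,160:310],(600,600),interpolation=cv2.INTER_CUBIC)
b=cv2.resize(t[200:240,150:190],(200,300),interpolation=cv2.INTER_CUBIC)
d=cv2.resize(imaging.snapshot('side')[140:200,190:250],(200,300))
cv2.imwrite('pics/w4.png',np.hstack([a,np.vstack([b,d])])[:,:,::-1])
```

```text
[ 0.47347803 -0.20282618  0.14871158]
```

View pics/w4.png

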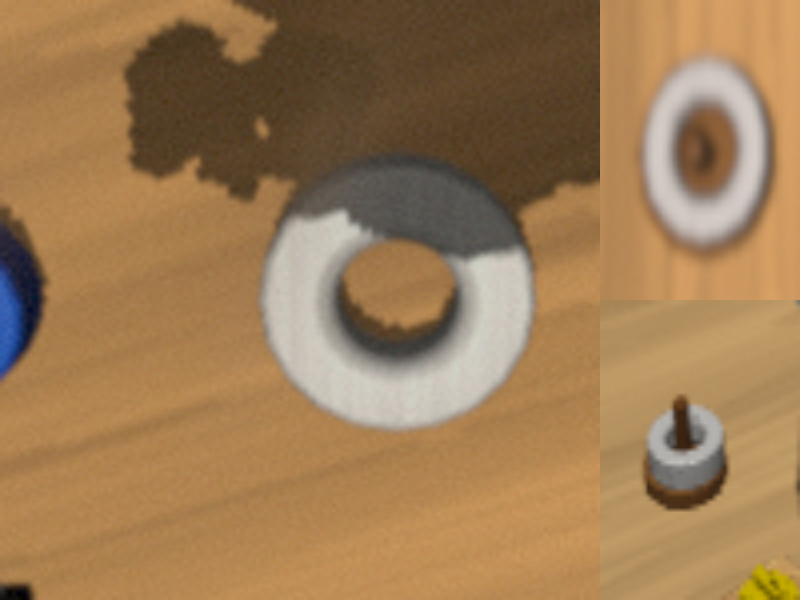

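The small plate lies flat over its post. The larger plate's top face is centred at about (398,296), 272 px across.

Run:
```python
from h import *
st=ctrl.state();f=lambda x,y:(160+x/4,110+y/4)
c=onz('wrist',f(398,296),.02,st);r=onz('wrist',f(534,296),.02,st)
print(c,np.linalg.norm(r-c),st['tcp_pos'])
```

```text
[ 0.47557603 -0.19980559  0.02      ] 0.031135191058804624 [ 0.47411076 -0.20027868  0.14857828]
```

Emit:
{"fn": "send_rows", "kwargs": {"series": "1.5 1 -30 0 1;1.5 1 -60 0 1;1.5 1 -90 0 1;1.5 1 -115 0 1;1.5 1 -130 0 1;1.5 1 -140 0 1;1.5 1 -145 0 1;1.5 1 -145 0 1;1.5 1 -145 0 0.8;1.5 1 -145 0 0.6;1.5 1 -145 0 0.4;1.5 1 -145 0 -1;1.5 1 -145 0 -1;1.5 1 -145 0 -1;1.5 1 -145 0 -1;1.5 1 -145 0 -1", "grip_force": 50}}

```text
t: 22.53
tcp_pos: [0.4755, -0.2009, 0.0052]
eef_rot: [[0.314, 0.949, 0.001], [0.949, -0.314, 0.001], [0.002, 0.0, -1.0]]
contact_force: [-3.3, 1.3, 8.6]
opening: 0.681
gripper_force: 53.1
```

Emit:
{"fn": "send_rows", "kwargs": {"series": "0 0 3 0 -1;0 0 8 0 -1;0 0 20 0 -1;0 0 40 0 -1;0 0 60 0 -1;0 0 75 0 -1;15 11 78 0 -1;40 29 78 0 -1;65 48 78 0 -1;95 70 78 0 -1;120 89 78 0 -1;140 104 78 0 -1;149 111 78 0 -1;151 112 78 0 -1;151 112 75 0 -1;151 112 65 0 -1;151 112 60 0 -1;151 112 60 0 -1;151 112 60 0 -1"}}

```text
t: 24.12
tcp_pos: [0.6249, -0.0901, 0.0632]
eef_rot: [[0.316, 0.949, -0.002], [0.949, -0.316, 0.0], [-0.001, -0.002, -1.0]]
contact_force: [-0.7, 0.5, -3.4]
opening: 0.673
gripper_force: 54.9
```

Run:
```python
from h import *
im=imaging.snapshot('side');st=ctrl.state();print(st['tcp_pos'],st['contact_force'],st['opening'])
a=im[140:240,280:400];w=imaging.snapshot('wrist')
a=cv2.resize(a,(480,400),interpolation=cv2.INTER_CUBIC)
b=cv2.resize(w[140:340,180:340],(320,400),interpolation=cv2.INTER_CUBIC)
cv2.imwrite('pics/s6.png',np.hstack([a,b])[:,:,::-1])
```

```text
[ 0.62559622 -0.08994254  0.06368831] [ 0.55006167 -0.79965608 -3.99397544] 0.6770156347872773
```

View pics/s6.png

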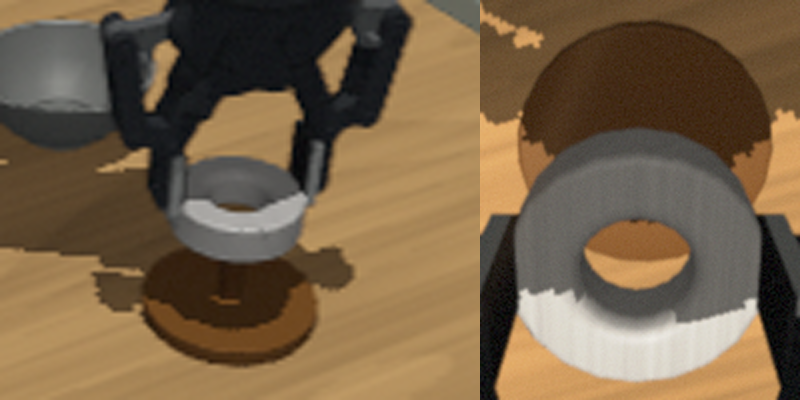

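Run:
```python
from h import *
p=imaging.camera_params('side');M=np.linalg.inv(p['pose'])
for X in [(.627,-.0885,.01),(.627,-.0885,.042),(.6256,-.0899,.068),(.6306,-.0899,.068)]:
    c=M@np.array([*X,1]);u=c[0]/c[2]*p['fx']+p['cx'];v=c[1]/c[2]*p['fy']+p['cy']
    print(X,(u-280)*4,(v-140)*4)
```

```text
(0.627, -0.0885, 0.01) 225.5243323391685 293.7731088285816
(0.627, -0.0885, 0.042) 231.3274523032892 243.1958691821494
(0.6256, -0.0899, 0.068) 235.59013834358666 202.526267779681
(0.6306, -0.0899, 0.068) 244.15005814727056 199.64839906434145
```

The calibrated projection puts the plate at (236,203) and the foot at (226,294). The picture shows both about 5 px right of that, so they are aligned within 1–2 mm. Lowering.

Emit:
{"fn": "send_rows", "kwargs": {"series": "1 1 -5 0 -1;1 1 -15 0 -1;1 1 -25 0 -1;1 1 -34 0 -1;1 1 -40 0 -1;1 1 -44 0 -1;1 1 -46 0 -1;1 1 -47 0 -1;1 1 -47 0 -1;1 1 -47 0 -1"}}

```text
t: 25.05
tcp_pos: [0.6277, -0.0883, 0.0173]
eef_rot: [[0.314, 0.95, 0.001], [0.95, -0.314, -0.0], [0.0, 0.001, -1.0]]
contact_force: [-0.1, -0.1, -3.6]
opening: 0.679
gripper_force: 54.9
```

Emit:
{"fn": "send_rows", "kwargs": {"series": "0 0 -1 0 -1;0 0 -1 0 -1;0 0 -2 0 -1;0 0 -2 0 -1"}}

```text
t: 25.38
tcp_pos: [0.6277, -0.0881, 0.0153]
eef_rot: [[0.314, 0.95, 0.001], [0.95, -0.314, 0.0], [0.0, 0.001, -1.0]]
contact_force: [-0.8, 0.1, -1.3]
opening: 0.676
gripper_force: 55.1
```

Emit:
{"fn": "send_rows", "kwargs": {"series": "0 0 -1 0 -1;0 0 -1 0 -1;0 0 -1 0 -1"}}

```text
t: 25.63
tcp_pos: [0.6277, -0.0881, 0.0153]
eef_rot: [[0.314, 0.95, 0.001], [0.95, -0.314, 0.001], [0.001, 0.0, -1.0]]
contact_force: [-2.2, 1.0, 4.5]
opening: 0.673
gripper_force: 55.9
```

Landed. Releasing and backing off.

Emit:
{"fn": "send_rows", "kwargs": {"series": "0 0 0 0 0.45;0 0 0 0 0.6;0 0 0 0 0.8;0 0 0 0 0.8;0 0 0 0 0.8;0 0 15 0 0.8;0 0 45 0 0.8;0 0 80 0 0.8;0 0 120 0 0.8;-30 0 150 0 0.8;-65 10 180 0 0.8;-100 30 200 0 0.8;-100 70 200 0 0.8;-100 110 200 0 0.8;-100 150 200 0 0.8;-100 190 200 0 0.8;-100 220 200 0 0.8;-100 220 200 0 0.8;-100 220 200 0 0.8;-100 220 200 0 0.8"}}

```text
t: 27.3
tcp_pos: [0.5275, 0.1307, 0.2146]
eef_rot: [[0.315, 0.949, 0.001], [0.949, -0.315, -0.001], [-0.0, 0.001, -1.0]]
contact_force: [0.2, -0.7, 0.0]
opening: 0.901
gripper_force: 0.0
```

Run:
```python
from h import *
im=imaging.snapshot('side')[110:310,190:450]
cv2.imwrite('pics/end.png',cv2.resize(im,(780,600),interpolation=cv2.INTER_CUBIC)[:,:,::-1])
```

```text
(no output)
```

View pics/end.png

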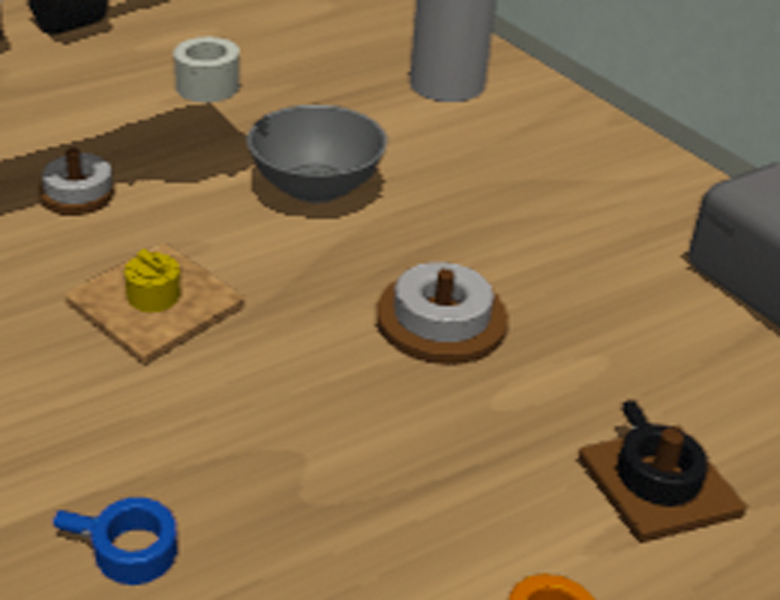

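All four things are in place: timer (152,280), collar (662,463), small plate (77,180) and large plate (443,300). The bowl and tape roll are where they were.

```bash
python3 -c "
from rig import ctrl
print(ctrl.job_done())"
```

```text
the job is handed in; nothing more can be done
None
```

Job handed in at about 27 s of the 128 s allowed: the final picture shows the timer, collar and both plates each on its own place and the bowl and tape roll undisturbed, but the hand-in returned no verdict.

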